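# Fold the rule and hang it on the free slanted peg

### The arm

A 6-joint arm with a two-finger parallel gripper is mounted at the origin on a cart in front of the work surface, level with it; the furniture and walls round the work are solid. World frame = base frame: x ahead of the robot, y to its left, z up, the work surface at z = 0. Lengths are in m, angles in rad, forces in N, time in s.
With the tool pointing down it reaches from about 0.4 to 0.825 m from the base axis. Payload 7 kg.
Tool frame: the origin (TCP) lies at the very end of the fingers, on their centre line; the grasp point (between the pads) lies 19 mm behind it; z points along the fingers, y is the line along which they close (so a half turn about z gives the same grasp; the last joint's range is limited). The gripper opens to 88 mm and grips with 3 to 60 N. Pads are 19 mm wide; open, the fingers measure 130 mm over their backs; the gripper's body (78 mm by 193 mm) begins 47 mm behind the grasp point.
Start: joints at [-1.012, 0.359, 0.012, 0, -1.224, -0.288], TCP at [0.181, -0.65, 0.201] pointing down, gripper open.
Joint ranges: [-3.07, 3.07], [-1.43, 2.12], [-1.02, 1.25], [-3.03, 1.67], [-3.05, -0], [-3.03, 3.03]. Speed limits (rad/s): [2.39, 2.39, 3.01, 3.14, 3.14, 3.14].

### API

Orientations are given as [roll, pitch, yaw] about the fixed x, y, z axes, in that order (R = Rz(yaw) Ry(pitch) Rx(roll)).
In Python, from station import arm gives the robot as it stands. The module is installed in compiled form; this text tells all that it offers.
- The arm moves only by the shell command python3 -m crank 'ROWS' [FORCE]. ROWS is JSON, a list of rows, each an object of numbers: "dx", "dy", "dz": the shift along the world's x, y, z in m; "twist": the turn about the world's z in degrees; "grip": the opening, from -1 (shut) to 1 (fully open). A call has exactly 5 rows; each row is the pose to reach, as a shift and turn from the pose commanded when the call began; what a row does not reach only later rows make up. A row lasts 1/12 s, in which the tool goes at most 41.7 mm and 7.16 degrees, less where a joint would pass 70% of its speed; a pose out of reach is approached as far as the arm can. A call with a gripper value outside its range is refused whole. The fingers move at their own pace and stop on an object; FORCE is the grip in N (left out, the last holds). Time passes only in rows, so rows that repeat a pose let the fingers close, or fill a call up. It gives the time, the measured TCP pose, the force, the opening and the grip force at its end, in the units of the state.
- arm.get_state(): the state, without advancing time (a new reading comes with each control period).
- arm.grab_frame(name): name is "scene" or "top" or "wrist"; returns the picture (400x640x3 uint8, red, green, blue); there is no depth.
- arm.get_calibration(name): a dict with "fx", "fy", "cx", "cy" (pixels), "cam_to_world" (4x4, takes a point from camera to world coordinates); the wrist camera has in their place "tool_from_camera" (4x4, takes a point from camera to tool coordinates, whose origin is the TCP and whose axes are the flange's). Camera axes: x right, y down, z forward; pixel columns grow to the right and rows downward; lengths in m; the calibration is good to about 2 mm. A picture is of the moment at which its call begins: read the wrist's pose just before it. get_calibration takes no time and is no camera call.
- arm.job_done(): hands the job in; it is judged then, once.
The state is a dict: "t": time; "q": joint angles; "qd": joint speeds; "joint_efforts": joint torques, N m; "eef_pos": TCP position; "ee_rot": TCP orientation; "force": force on the tool from outside, world axes, zero at the start; "moment": the same for the moment, N m; "width": finger opening in m; "gripper_force": force on a finger pad.
Only numpy, scipy, OpenCV 4.12 (cv2) and the standard library are available. Lean on these libraries where they do the work, as an engineer would, in place of code of your own. Each camera call takes 0.05 s, during which the arm holds its last target. There are 200 camera calls.

### The job

Fold the yellow folding rule shut while it lies on the desk, then hang it by its steel ring on the free slanted peg of the rack, the one without the tape roll, and leave it hanging there still folded. Leave the glue stick, the stapler and the eraser where they are.

Things in the scene. Friction and masses are not known exactly. Their poses are not given: they have to be found in the camera images.
- ruler_mid (a point): Middle of the yellow two-leaf folding rule, half-way up its 16 mm thickness; it lies loose and flat on the desk, 0.09 kg. x axis along the fixed leaf to the steel ring, z out of the upper face. Folded, the two leaves lie side by side, 31 mm wide together (y -15.5 to 15.5), straight and graspable from x = -50 to 50 mm. Centre of mass near x = 5 mm.
- ruler_ring (a point): Centre of the steel hanging ring at the end of the rule, 83 mm from the middle along x, half-way up the thickness. The ring lies in the plane of the rule: clear hole 34 mm, wire 5 mm, 44 mm over all.
- ruler_leaf (a joint): Angle of the swinging leaf, rad: 0 = folded shut against the fixed leaf (stop), grows as it swings out to the rule's -y side in the plane of the desk; starts at 0.3 to 0.6. A stiff hinge (friction 0.03 N m): it stays where it is left. Squeezing the leaves together or pushing the leaf closes it.
- free_peg: Free peg: bare steel rod, 10 mm diameter, rounded black end. Origin where its axis leaves the front face of the rack's board, 200 mm over the desk; x points into the board, z up. It runs 60 mm along (-0.574, 0, 0.819) of this frame: out to the robot and up at 55 degrees above level. Turns with the board.
- free_peg_tip (a point): Centre of the rounded end of the free peg, 60 mm along the peg from its root on the board (5 mm more to the very end).
- glue_stick: Blue and white glue stick standing upright beside the left end of the rack, 24 mm diameter, 92 mm high; origin under its base. Bystander.
- stapler: Grey stapler on the desk to the left, 130 x 34 x 48 mm; origin under its middle. Bystander.
- eraser: Blue and white eraser on the desk by the right end of the rack, 21 x 52 x 12 mm; origin under its middle. Bystander.
- ruler: The same rule, origin on its underside 8 mm below ruler_mid, same axes. Fixed leaf y 0.5 to 15.5 mm, carries a brass cap (x 55 to 65, 31 mm wide) and the ring. Swinging leaf on the -y side, 105 mm long, 15 mm wide. Brass hinge at the end away from the ring, pivot at x = -55 mm, y = 0.
- rack: Upright wooden board, 270 mm wide, 247 mm high, fixed; origin at the foot of its front face, x into the board, y along it. Foot plate 12 mm high, 20 mm out in front. Two equal pegs 75 mm left and right of the middle: one free, the other (side varies) with a fixed orange tape roll, 74 mm across, 15 mm off the board.

How it is judged:
On the way:
1. the rule is folded shut while it still lies on the desk (value of joint ruler_leaf below 0.1 rad and height (world z) of ruler_mid below 0.04 m), for 0.2 s.
At the end, for the whole second after the job is handed in: The rule hangs at rest by its ring on the free peg: ring centre 0 to 45 mm before the board, within 18 mm sideways of the peg root, 22 mm below to 35 mm above it; rule within 0.4 rad of hanging straight down, leaf folded (under 0.12 rad); glue stick, stapler, eraser not moved 30 mm (value of joint ruler_leaf below 0.12 rad and x of ruler_ring in the frame of free_peg between -0.045 and 0 m and y of ruler_ring in the frame of free_peg between -0.018 and 0.018 m and z of ruler_ring in the frame of free_peg between -0.022 and 0.035 m and angle between ruler_mid's own x axis and vertical below 0.4 rad and linear speed of ruler below 0.03 m/s); the robot touches nothing.
It fails at once if the glue stick is moved by more than 30 mm or tipped (distance of glue_stick from where it was at the start of the episode above 0.03 m or angle between glue_stick's own z axis and vertical above 0.5 rad).
It fails at once if the stapler is moved by more than 30 mm (distance of stapler from where it was at the start of the episode above 0.03 m).
It fails at once if the eraser is moved by more than 30 mm (distance of eraser from where it was at the start of the episode above 0.03 m).
It also fails if it takes over 45 s, if anything falls off the work surface, if the arm or the gripper's body presses on something with over 40 N, if the wrist force passes 120 N, or if a joint passes its speed limit or range.

## Working session

There is one attempt and no reset: what is moved stays moved. The work goes in short steps, Python scripts to look and compute and a shell command to move; the robot and the scene stay as the last step left them, time stands still between calls to the robot, and variables do not carry over. Pictures are saved under pics/ and viewed, at most 10 in all, crops included, and the job is handed in when it is done.

```bash
mkdir -p pics; cat > h.py <<'E'
import numpy as np,cv2
from station import arm
def ray(cal,u,v,T=None):
    T=np.array(cal["cam_to_world"]) if T is None else T
    d=T[:3,:3]@np.array([(u-cal["cx"])/cal["fx"],(v-cal["cy"])/cal["fy"],1]);return T[:3,3],d
def onz(cal,u,v,z,T=None):
    o,d=ray(cal,u,v,T);return o+d*(z-o[2])/d[2]
def proj(cal,p):
    T=np.linalg.inv(np.array(cal["cam_to_world"]));c=T[:3,:3]@np.array(p)+T[:3,3]
    return cal["fx"]*c[0]/c[2]+cal["cx"],cal["fy"]*c[1]/c[2]+cal["cy"]
def save(n,im,):cv2.imwrite(f"pics/{n}.png",cv2.cvtColor(im,cv2.COLOR_RGB2BGR))
E
python3 - <<'E'
from h import *
for n in("scene","top"):
    im=arm.grab_frame(n);save(n+"0",im);np.save(n+"0",im)
    c=arm.get_calibration(n);print(n,c["fx"],np.round(c["cam_to_world"],3).tolist())
s=arm.get_state();print({k:np.round(v,3).tolist() for k,v in s.items()})
print(np.round(arm.get_calibration("wrist")["tool_from_camera"],3).tolist())
E
```

```text
scene 407.6085699566902 [[-0.793, -0.277, 0.544, -0.002], [-0.609, 0.328, -0.722, 0.832], [0.021, -0.903, -0.429, 0.6], [0.0, 0.0, 0.0, 1.0]]
top 384.6699064867019 [[-0.012, -0.993, 0.118, 0.454], [-1.0, 0.011, -0.01, 0.081], [0.009, -0.118, -0.993, 1.238], [0.0, 0.0, 0.0, 1.0]]
{'t': 0.1, 'q': [-1.012, 0.359, 0.011, -0.0, -1.224, -0.288], 'qd': [-0.002, -0.001, 0.001, 0.001, 0.001, -0.001], 'joint_efforts': [-0.001, -58.416, 29.375, 7.016, 0.01, -0.0], 'eef_pos': [0.18, -0.65, 0.2], 'ee_rot': [3.14, -0.0, -2.871], 'force': [0.602, -0.315, -0.136], 'moment': [0.02, 0.086, 0.006], 'gripper_force': 0.0, 'width': 0.088}
[[0.001, -0.962, -0.274, 0.074], [1.0, 0.001, 0.001, 0.0], [-0.001, -0.274, 0.962, -0.185], [0.0, 0.0, 0.0, 1.0]]
```

View pics/scene0.png

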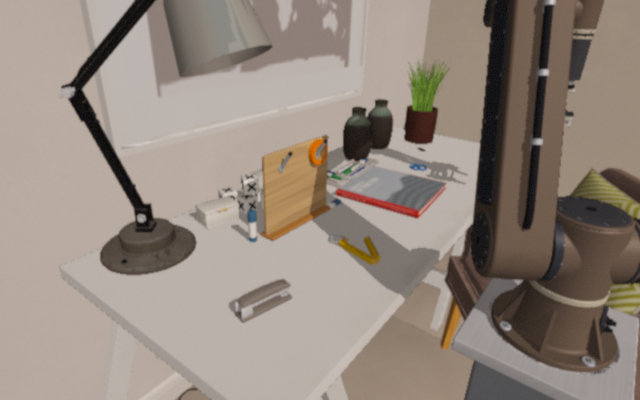

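View pics/top0.png

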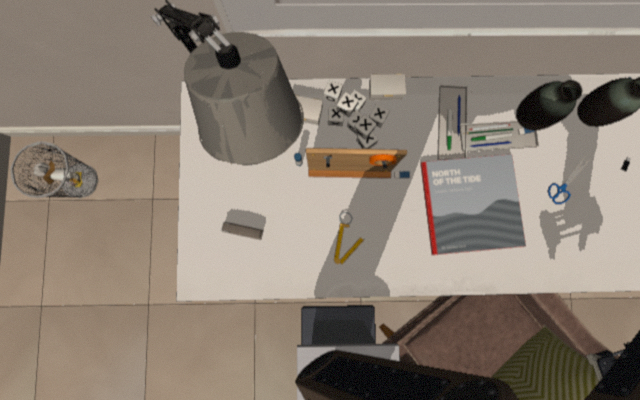

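The top view shows the rule with its ring at (346,216), hinge at (341,262) and leaf tip at (361,239). The rack runs from (308,165) to (405,165). The free peg is the left one, near (328,160), and the tape roll is on the right at (383,158). The scene view agrees, with the free peg at (285,160).

```bash
python3 - <<'E'
from h import *
c=arm.get_calibration("top");im=np.load("top0.npy")
hsv=cv2.cvtColor(im,cv2.COLOR_RGB2HSV)
m=cv2.inRange(hsv,(20,120,90),(32,255,255));m[:,:320]=0;m[:,380:]=0;m[:200]=0;m[275:]=0
ys,xs=np.nonzero(m);print(len(xs),xs.min(),xs.max(),ys.min(),ys.max())
for n,u,v,z in[("ring",346,216,.008),("hinge",341,262,.008),("tip",361,239,.008),("rackL",308,177,0.012),("rackR",392,178,.012),("boardtopL",309,149,.247),("boardtopR",407,150,.247),("pegL",328,158,.249),("eraser",404,174,.012),("glue",298,157,.09),("stap",243,228,.04)]:
    print(n,onz(c,u,v,z).round(3))
big=cv2.resize(im[135:285,280:420],None,fx=5,fy=5,interpolation=cv2.INTER_CUBIC)[:600]
s=np.load("scene0.npy")
save("crop1",cv2.resize(im[140:260,290:420],(650,600),interpolation=cv2.INTER_CUBIC))
E
```

```text
263 334 362 223 263
ring [ 0.554 -0.003  0.008]
hinge [0.408 0.015 0.008]
tip [ 0.48  -0.05   0.008]
rackL [0.681 0.117 0.012]
rackR [ 0.675 -0.155  0.012]
boardtopL [0.713 0.107 0.247]
boardtopR [ 0.707 -0.152  0.247]
pegL [0.687 0.058 0.249]
eraser [ 0.688 -0.194  0.012]
glue [0.729 0.145 0.09 ]
stap [0.517 0.32  0.04 ]
```

View pics/crop1.png

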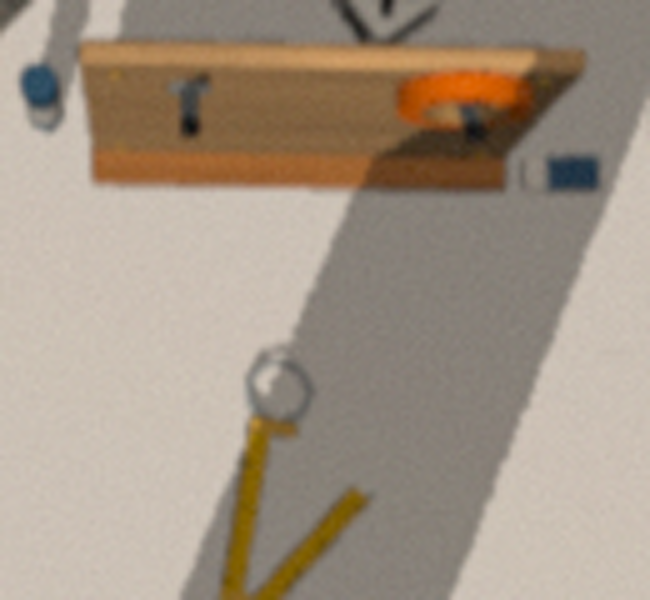

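The crop shows the free peg's black tip at full-image pixel (328,165) and the ring centre at (346,217.4). The rule's yaw is about −7°, and its middle is near (0.47, 0.007). I'll move above it next.

```bash
python3 -m crank '[{"dx":0.017,"dy":0.038,"twist":-7,"grip":1},{"dx":0.034,"dy":0.076,"twist":-14,"grip":1},{"dx":0.051,"dy":0.114,"twist":-20,"grip":1},{"dx":0.068,"dy":0.152,"twist":-22.5,"grip":1},{"dx":0.085,"dy":0.19,"twist":-22.5,"grip":1}]'
python3 -m crank '[{"dx":0.017,"dy":0.038,"grip":1},{"dx":0.034,"dy":0.076,"grip":1},{"dx":0.051,"dy":0.114,"grip":1},{"dx":0.068,"dy":0.152,"grip":1},{"dx":0.085,"dy":0.19,"grip":1}]'
python3 -m crank '[{"dx":0.017,"dy":0.038,"grip":1},{"dx":0.034,"dy":0.076,"grip":1},{"dx":0.051,"dy":0.114,"grip":1},{"dx":0.068,"dy":0.152,"grip":1},{"dx":0.085,"dy":0.19,"grip":1}]'
```

```text
invalid input at $[0]: expected keys dx, dy, dz, twist, grip
invalid input at $[0]: expected keys dx, dy, dz, twist, grip
invalid input at $[0]: expected keys dx, dy, dz, twist, grip
```

```bash
python3 -m crank '[{"dx":0.017,"dy":0.038,"dz":0,"twist":-7,"grip":1},{"dx":0.034,"dy":0.076,"dz":0,"twist":-14,"grip":1},{"dx":0.051,"dy":0.114,"dz":0,"twist":-20,"grip":1},{"dx":0.068,"dy":0.152,"dz":0,"twist":-22.5,"grip":1},{"dx":0.085,"dy":0.19,"dz":0,"twist":-22.5,"grip":1}]'
python3 -m crank '[{"dx":0.017,"dy":0.038,"dz":0,"twist":0,"grip":1},{"dx":0.034,"dy":0.076,"dz":0,"twist":0,"grip":1},{"dx":0.051,"dy":0.114,"dz":0,"twist":0,"grip":1},{"dx":0.068,"dy":0.152,"dz":0,"twist":0,"grip":1},{"dx":0.085,"dy":0.19,"dz":0,"twist":0,"grip":1}]'
python3 -m crank '[{"dx":0.017,"dy":0.038,"dz":0,"twist":0,"grip":1},{"dx":0.034,"dy":0.076,"dz":0,"twist":0,"grip":1},{"dx":0.051,"dy":0.114,"dz":0,"twist":0,"grip":1},{"dx":0.068,"dy":0.152,"dz":0,"twist":0,"grip":1},{"dx":0.085,"dy":0.19,"dz":0,"twist":0,"grip":1}]'
```

```text
t: 0.52
eef_pos: [0.2656, -0.4585, 0.2005]
ee_rot: [3.141, -0.001, 3.016]
force: [1.4, 0.3, 0.5]
width: 0.0876
gripper_force: 0.0
t: 0.93
eef_pos: [0.3506, -0.2685, 0.201]
ee_rot: [3.141, 0.0, 3.019]
force: [0.7, -0.1, 0.5]
width: 0.0877
gripper_force: 0.0
t: 1.35
eef_pos: [0.4356, -0.0783, 0.2013]
ee_rot: [3.141, 0.001, 3.02]
force: [0.8, 0.6, -0.4]
width: 0.0878
gripper_force: 0.0
```

```bash
python3 -m crank '[{"dx":0.017,"dy":0.038,"dz":0,"twist":0,"grip":1},{"dx":0.03,"dy":0.076,"dz":0,"twist":0,"grip":1},{"dx":0.03,"dy":0.084,"dz":0,"twist":0,"grip":1},{"dx":0.03,"dy":0.084,"dz":0,"twist":0,"grip":1},{"dx":0.03,"dy":0.084,"dz":0,"twist":0,"grip":1}]'
cat >> h.py <<'E'
from scipy.spatial.transform import Rotation as Ro
def wristT():
    s=arm.get_state();T=np.eye(4);T[:3,:3]=Ro.from_euler("xyz",s["ee_rot"]).as_matrix();T[:3,3]=s["eef_pos"]
    return T@np.array(arm.get_calibration("wrist")["tool_from_camera"])
def wrist(n):
    T=wristT();im=arm.grab_frame("wrist");np.save(n,im);np.save(n+"T",T);save(n,im);return T,im
E
python3 -c "
from h import *
wrist('w1')"
```

```text
t: 1.77
eef_pos: [0.4651, 0.004, 0.2006]
ee_rot: [-3.141, -0.001, 3.021]
force: [-0.7, -0.9, 0.3]
width: 0.0878
gripper_force: 0.0
```

View pics/w1.png

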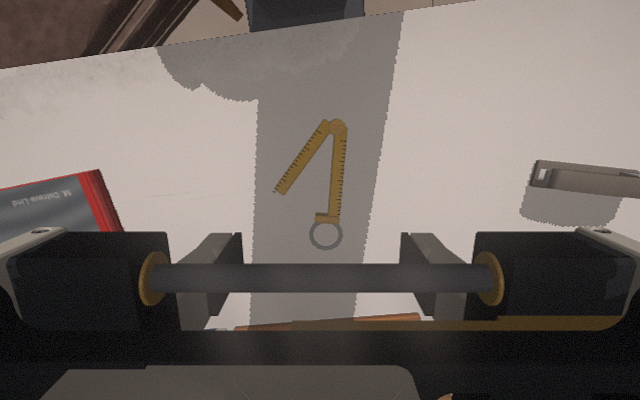

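The wrist view shows the ring centre at about (326,235), the hinge at (337,126) and the leaf tip at (281,190). The fixed leaf runs straight up the image.

```bash
python3 - <<'E'
from h import *
T=np.load("w1T.npy");im=np.load("w1.npy");c=arm.get_calibration("wrist")
hsv=cv2.cvtColor(im,cv2.COLOR_RGB2HSV)
m=cv2.inRange(hsv,(15,110,60),(35,255,255));m[:100]=0;m[228:]=0;m[:,:260]=0;m[:,360:]=0
# fixed leaf edges at rows
for v in (145,160,175,190,205):
    x=np.nonzero(m[v,322:])[0]+322;print(v,x.min(),x.max(),onz(c,x.min(),v,.016,T)[:2].round(4),onz(c,x.max()+1,v,.016,T)[:2].round(4))
g=im[210:255,300:352].astype(int)
for n,u,v in[("ring",326,235),("hinge",337,126),("tip",277,190)]:print(n,onz(c,u,v,.008,T).round(4))
print(np.unique(np.where(m[112:230]>0)[0]+112)[[0,-1]])
E
```

```text
145 334 343 [0.4322 0.0239] [0.4336 0.0357]
160 333 343 [0.4498 0.0208] [0.4514 0.034 ]
175 331 342 [0.4677 0.0164] [0.4695 0.0309]
190 330 341 [0.4864 0.0131] [0.4881 0.0278]
205 329 339 [0.5055 0.0097] [0.5071 0.0234]
ring [0.5485 0.0011 0.008 ]
hinge [0.4111 0.0301 0.008 ]
tip [ 0.4804 -0.0534  0.008 ]
[119 223]
```

Rule yaw is −11.5°, the middle is at (0.467, 0.018) and the leaf is open about 0.6 rad. I'll straddle the rule slightly toward the hinge and squeeze.

```bash
python3 -m crank '[{"dx":-0.013,"dy":-0.001,"dz":-0.04,"twist":-4.6,"grip":1},{"dx":-0.013,"dy":-0.001,"dz":-0.08,"twist":-4.6,"grip":1},{"dx":-0.013,"dy":-0.001,"dz":-0.12,"twist":-4.6,"grip":1},{"dx":-0.013,"dy":-0.001,"dz":-0.15,"twist":-4.6,"grip":1},{"dx":-0.013,"dy":-0.001,"dz":-0.15,"twist":-4.6,"grip":1}]'
python3 -m crank '[{"dx":0,"dy":0,"dz":-0.02,"twist":0,"grip":1},{"dx":0,"dy":0,"dz":-0.035,"twist":0,"grip":1},{"dx":0,"dy":0,"dz":-0.046,"twist":0,"grip":1},{"dx":0,"dy":0,"dz":-0.046,"twist":0,"grip":1},{"dx":0,"dy":0,"dz":-0.046,"twist":0,"grip":1}]'
python3 -m crank '[{"dx":0,"dy":0,"dz":0,"twist":0,"grip":0.4},{"dx":0,"dy":0,"dz":0,"twist":0,"grip":0.2},{"dx":0,"dy":0,"dz":0,"twist":0,"grip":0},{"dx":0,"dy":0,"dz":0,"twist":0,"grip":-0.2},{"dx":0,"dy":0,"dz":0,"twist":0,"grip":-0.4}]' 15
python3 -m crank '[{"dx":0,"dy":0,"dz":0,"twist":0,"grip":-0.6},{"dx":0,"dy":0,"dz":0,"twist":0,"grip":-0.6},{"dx":0,"dy":0,"dz":0,"twist":0,"grip":-0.6},{"dx":0,"dy":0,"dz":0,"twist":0,"grip":-0.6},{"dx":0,"dy":0,"dz":0,"twist":0,"grip":-0.6}]' 15
python3 -c "
from h import *
wrist('w2')"
```

```text
t: 2.23
eef_pos: [0.448, -0.0002, 0.0463]
ee_rot: [-3.137, -0.008, 2.936]
force: [-1.5, 0.3, 0.2]
width: 0.0877
gripper_force: 0.0
t: 2.65
eef_pos: [0.4531, 0.0021, 0.0062]
ee_rot: [-3.142, 0.0, 2.939]
force: [0.2, -0.1, 0.7]
width: 0.0877
gripper_force: 0.0
t: 3.07
eef_pos: [0.4528, 0.0027, 0.0055]
ee_rot: [3.141, 0.001, 2.94]
force: [0.8, -0.5, 0.1]
width: 0.0595
gripper_force: 0.0
t: 3.48
eef_pos: [0.4525, 0.0026, 0.005]
ee_rot: [-3.142, -0.0, 2.939]
force: [-0.3, 0.1, -0.1]
width: 0.0264
gripper_force: 0.0
```

View pics/w2.png

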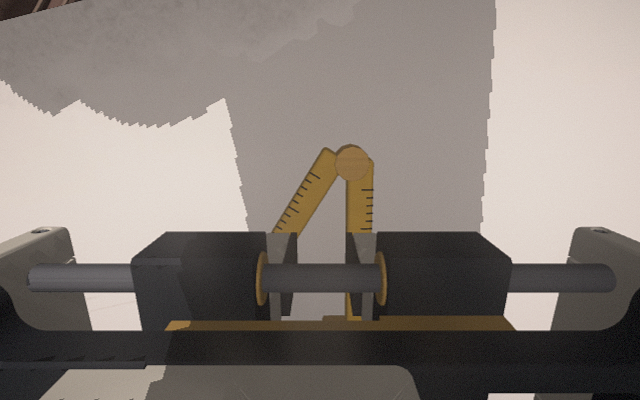

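The view shows the hinge at (350,163) and the leaf still open. The fingertips at columns 297 and 347 seem to cover the leaves, so I'll check this numerically.

```bash
python3 - <<'E'
from h import *
T=np.load("w2T.npy");c=arm.get_calibration("wrist");print(c["fx"],c["cy"],T[:3,3].round(3))
for n,u,v in[("hinge",350,163),("fixL",347,228),("fixR",372,228),("leafO",272,232),("tipL",297,233),("tipR",347,233),("tipLo",268,233),("tipRo",377,233)]:
  for z in(.016,.005):print(n,z,onz(c,u,v,z,T)[:2].round(4))
Ti=np.linalg.inv(T)
s=arm.get_state();print(s["t"],s["width"],s["gripper_force"])
R=Ro.from_euler("xyz",s["ee_rot"]).as_matrix()
for y in(-.0132,.0132):
  for z in (0,-.019,-.04):
    p=Ti[:3,:3]@(R@[0.0095,y,z]+s["eef_pos"])+Ti[:3,3];print(y,z,(c["fx"]*p[0]/p[2]+c["cx"]).round(),(c["fy"]*p[1]/p[2]+c["cy"]).round())
T1,_=wrist("w3")
E
```

```text
308.1261862200012 198.6672666337062 [0.38  0.017 0.19 ]
hinge 0.016 [0.4115 0.0281]
hinge 0.005 [0.4134 0.0288]
fixL 0.016 [0.4499 0.0195]
fixL 0.005 [0.4543 0.0196]
fixR 0.016 [0.4529 0.0342]
fixR 0.005 [0.4575 0.0353]
leafO 0.016 [ 0.4434 -0.0254]
leafO 0.005 [ 0.4474 -0.0282]
tipL 0.016 [ 0.447  -0.0108]
tipL 0.005 [ 0.4513 -0.0126]
tipR 0.016 [0.4531 0.0189]
tipR 0.005 [0.4577 0.019 ]
tipLo 0.016 [ 0.4435 -0.028 ]
tipLo 0.005 [ 0.4475 -0.0308]
tipRo 0.016 [0.4567 0.0367]
tipRo 0.005 [0.4616 0.0379]
3.5333 0.022653492127888374 0.0
-0.0132 0 300.0 216.0
-0.0132 -0.019 297.0 227.0
-0.0132 -0.04 294.0 242.0
0.0132 0 341.0 216.0
0.0132 -0.019 343.0 227.0
0.0132 -0.04 346.0 242.0
```

View pics/w3.png

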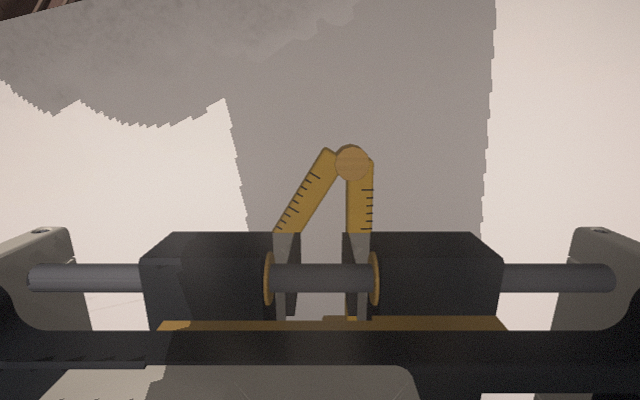

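The leaves haven't moved even though the fingers have closed to 23 mm, so the tips may be passing above the rule. I'll check from the side.

```bash
python3 - <<'E'
from h import *
im=arm.grab_frame("scene");c=arm.get_calibration("scene");s=arm.get_state();np.save("s1",im)
u,v=map(int,proj(c,s["eef_pos"]));print(u,v,s["eef_pos"],s["width"],s["force"],s["gripper_force"])
a=im[v-45:v+25,u-50:u+50];cv2.circle
save("s1",cv2.resize(a,(800,560),interpolation=cv2.INTER_CUBIC))
E
```

```text
365 250 [0.45249984 0.00259818 0.00501429] 0.01892673220067925 [-0.17557424  0.35858948  0.25916862] 0.0
```

View pics/s1.png

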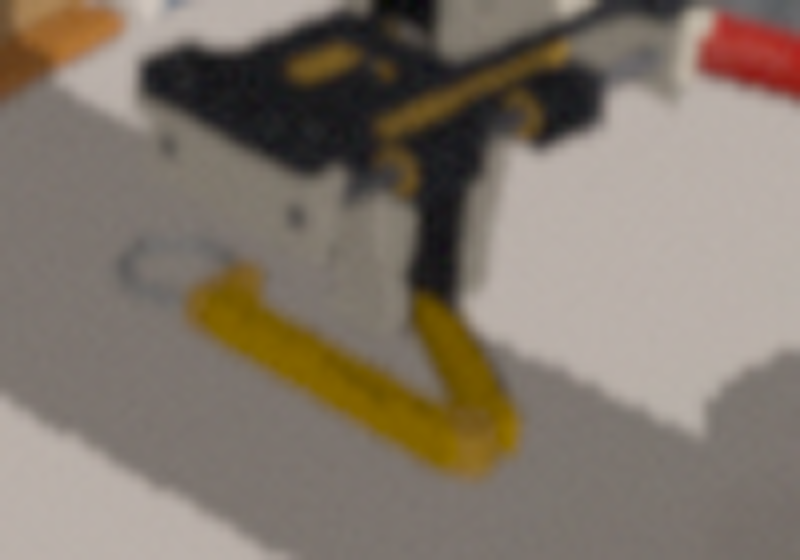

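```bash
python3 - <<'E'
from h import *
c=arm.get_calibration("scene");o,d=ray(c,363.1,246.2)
for y in(.012,.02,.033):print(y,(o+d*(y-o[1])/d[1]).round(4))
# check scene calib: hinge top and ring
for n,u,v in[("hinge",365-50+58.5,250-45+53),("ring",365-50+22,250-45+33.5)]:print(n,onz(c,u,v,.012).round(4))
E
```

```text
0.012 [0.456 0.012 0.023]
0.02 [0.4515 0.02   0.0286]
0.033 [0.4442 0.033  0.0378]
hinge [0.4134 0.0284 0.012 ]
ring [0.5429 0.0084 0.012 ]
```

Both views place the visible fingertips about 25 mm above the desk while the reported TCP is at 5 mm. The real tips therefore sit about 20 mm behind the stated TCP. I'll open and go lower carefully, watching the force.

```bash
python3 -m crank '[{"dx":0,"dy":0,"dz":0.005,"twist":0,"grip":1},{"dx":0,"dy":0,"dz":0.005,"twist":0,"grip":1},{"dx":0,"dy":0,"dz":0.005,"twist":0,"grip":1},{"dx":0,"dy":0,"dz":0.005,"twist":0,"grip":1},{"dx":0,"dy":0,"dz":0.005,"twist":0,"grip":1}]'
python3 -m crank '[{"dx":0,"dy":0,"dz":0,"twist":0,"grip":1},{"dx":0,"dy":0,"dz":0,"twist":0,"grip":1},{"dx":0,"dy":0,"dz":0,"twist":0,"grip":1},{"dx":0,"dy":0,"dz":-0.003,"twist":0,"grip":1},{"dx":0,"dy":0,"dz":-0.006,"twist":0,"grip":1}]'
python3 -m crank '[{"dx":0,"dy":0,"dz":-0.001,"twist":0,"grip":1},{"dx":0,"dy":0,"dz":-0.002,"twist":0,"grip":1},{"dx":0,"dy":0,"dz":-0.003,"twist":0,"grip":1},{"dx":0,"dy":0,"dz":-0.004,"twist":0,"grip":1},{"dx":0,"dy":0,"dz":-0.005,"twist":0,"grip":1}]'
```

```text
t: 4.05
eef_pos: [0.4525, 0.0026, 0.0101]
ee_rot: [3.142, 0.0, 2.939]
force: [-0.2, 0.4, -0.3]
width: 0.0466
gripper_force: 0.0
t: 4.47
eef_pos: [0.4527, 0.0027, 0.0039]
ee_rot: [3.141, 0.0, 2.939]
force: [0.3, -0.6, 0.8]
width: 0.0798
gripper_force: 0.0
t: 4.88
eef_pos: [0.4526, 0.0026, -0.001]
ee_rot: [-3.142, 0.0, 2.939]
force: [-0.5, -0.0, 0.2]
width: 0.0874
gripper_force: 0.0
```

```bash
python3 -m crank '[{"dx":0,"dy":0,"dz":-0.001,"twist":0,"grip":1},{"dx":0,"dy":0,"dz":-0.002,"twist":0,"grip":1},{"dx":0,"dy":0,"dz":-0.003,"twist":0,"grip":1},{"dx":0,"dy":0,"dz":-0.004,"twist":0,"grip":1},{"dx":0,"dy":0,"dz":-0.006,"twist":0,"grip":1}]'
```

```text
t: 5.3
eef_pos: [0.4527, 0.0027, -0.0069]
ee_rot: [3.141, 0.0, 2.939]
force: [0.9, 0.3, -0.4]
width: 0.0877
gripper_force: 0.0
```

```bash
python3 -m crank '[{"dx":0,"dy":0,"dz":-0.002,"twist":0,"grip":1},{"dx":0,"dy":0,"dz":-0.004,"twist":0,"grip":1},{"dx":0,"dy":0,"dz":-0.006,"twist":0,"grip":1},{"dx":0,"dy":0,"dz":-0.007,"twist":0,"grip":1},{"dx":0,"dy":0,"dz":-0.007,"twist":0,"grip":1}]'
```

```text
t: 5.72
eef_pos: [0.4524, 0.0025, -0.0142]
ee_rot: [-3.141, -0.0, 2.939]
force: [0.5, 0.2, 0.5]
width: 0.087
gripper_force: 0.0
```

```bash
python3 -m crank '[{"dx":0,"dy":0,"dz":-0.001,"twist":0,"grip":-0.6},{"dx":0,"dy":0,"dz":-0.002,"twist":0,"grip":-0.6},{"dx":0,"dy":0,"dz":-0.002,"twist":0,"grip":-0.6},{"dx":0,"dy":0,"dz":-0.002,"twist":0,"grip":-0.6},{"dx":0,"dy":0,"dz":-0.002,"twist":0,"grip":-0.6}]' 15
python3 -m crank '[{"dx":0,"dy":0,"dz":0,"twist":0,"grip":-0.6},{"dx":0,"dy":0,"dz":0,"twist":0,"grip":-0.6},{"dx":0,"dy":0,"dz":0,"twist":0,"grip":-0.6},{"dx":0,"dy":0,"dz":0,"twist":0,"grip":-0.6},{"dx":0,"dy":0,"dz":0,"twist":0,"grip":-0.6}]' 15
python3 -c "
from h import *
wrist('w4')"
```

```text
t: 6.13
eef_pos: [0.4525, 0.0026, -0.0159]
ee_rot: [-3.142, -0.0, 2.939]
force: [0.0, 0.4, -1.3]
width: 0.06
gripper_force: 0.8
t: 6.55
eef_pos: [0.4526, 0.0026, -0.0159]
ee_rot: [3.142, 0.0, 2.939]
force: [-0.4, 1.1, 0.1]
width: 0.0325
gripper_force: 13.6
```

View pics/w4.png

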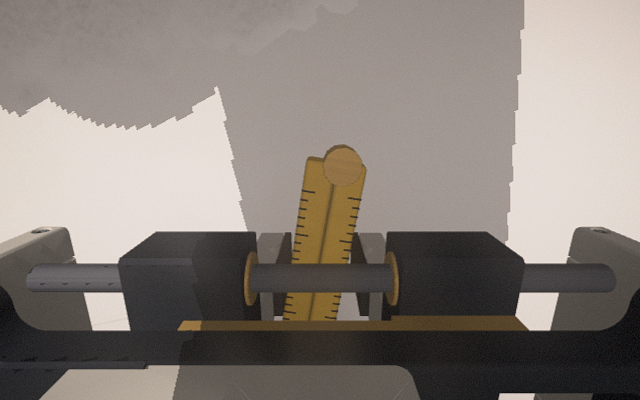

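The rule is folded between the pads: hinge at (343,165), leaves meeting along a line to (318,300). It is slightly skewed, so I'll squeeze harder and lift a little.

```bash
python3 -m crank '[{"dx":0,"dy":0,"dz":0,"twist":0,"grip":-1},{"dx":0,"dy":0,"dz":0,"twist":0,"grip":-1},{"dx":0,"dy":0,"dz":0,"twist":0,"grip":-1},{"dx":0,"dy":0,"dz":0,"twist":0,"grip":-1},{"dx":0,"dy":0,"dz":0,"twist":0,"grip":-1}]' 50
python3 - <<'E'
from h import *
T,im=wrist("w5");c=arm.get_calibration("wrist");s=arm.get_state()
hsv=cv2.cvtColor(im,cv2.COLOR_RGB2HSV)
m=cv2.inRange(hsv,(15,110,60),(35,255,255));P=[]
for v in range(185,230,5):
    x=np.nonzero(m[v,250:400])[0]+250;a=onz(c,x.min(),v,.016,T);b=onz(c,x.max()+1,v,.016,T);P.append(((a+b)/2)[:2]);w=np.linalg.norm(a-b)
P=np.array(P);k=np.polyfit(P[:,0],P[:,1],1);print(P[[0,-1]],w,"yaw",np.degrees(np.arctan(k[0])),"tool",np.degrees(s["ee_rot"][2])-180,s["width"],s["gripper_force"])
ys,xs=np.nonzero(m[140:190,330:375]);print("hinge end row",ys.min()+140, onz(c,343,165,.016,T))
E
```

```text
t: 7.02
eef_pos: [0.4526, 0.0026, -0.0159]
ee_rot: [3.142, 0.0, 2.939]
force: [-0.8, 1.2, 0.6]
width: 0.0306
gripper_force: 46.1
[[0.41706971 0.01591333]
 [0.43758946 0.00789624]] 0.026960604950178338 yaw -22.19023955108159 tool -11.580278592753956 0.030473680489823372 46.13291122019291
hinge end row 145 [0.40808594 0.02325925 0.016     ]
```

```bash
python3 - <<'E'
from h import *
c=arm.get_calibration("wrist")
for n in("w4","w5"):
  T=np.load(n+"T.npy");im=np.load(n+".npy");hsv=cv2.cvtColor(im,cv2.COLOR_RGB2HSV)
  m=cv2.inRange(hsv,(12,90,30),(38,255,255));m=cv2.morphologyEx(m,cv2.MORPH_CLOSE,np.ones((5,9)))
  for v in(160,175,190,200,210,220,228,290,305):
    x=np.nonzero(m[v,262:400])[0]+262
    if len(x):
      a=onz(c,x.min(),v,.016,T);b=onz(c,x.max()+1,v,.016,T);print(n,v,x.min(),x.max(),a[:2].round(4),b[:2].round(4),np.linalg.norm(a-b).round(4))
# vs pads: grey edge near v=245..
s=arm.get_state();R=Ro.from_euler("xyz",s["ee_rot"]).as_matrix();print(R.round(3).tolist())
print(im[250,270:375:3].tolist())
E
```

```text
w4 160 307 360 [0.402  0.0061] [0.4074 0.0325] 0.0269
w4 175 304 364 [0.4092 0.003 ] [0.4153 0.0332] 0.0308
w4 190 302 361 [4.166e-01 4.000e-04] [0.4227 0.0304] 0.0307
w4 200 301 359 [ 0.4217 -0.0013] [0.4278 0.0286] 0.0305
w4 210 299 357 [ 0.4268 -0.0035] [0.4329 0.0266] 0.0308
w4 220 298 355 [ 0.4321 -0.0052] [0.4382 0.0247] 0.0305
w4 228 297 353 [ 0.4363 -0.0067] [0.4424 0.0229] 0.0302
w4 290 392 398 [0.4835 0.0375] [0.4843 0.0413] 0.0039
w4 305 283 395 [ 0.4806 -0.025 ] [0.4936 0.0384] 0.0646
w5 160 306 359 [0.4019 0.0057] [0.4073 0.032 ] 0.0269
w5 175 303 363 [0.4091 0.0026] [0.4152 0.0327] 0.0308
w5 190 301 360 [ 4.165e-01 -1.000e-04] [0.4226 0.03  ] 0.0307
w5 200 300 358 [ 0.4216 -0.0018] [0.4277 0.0281] 0.0305
w5 210 299 356 [ 0.4268 -0.0035] [0.4328 0.0261] 0.0302
w5 220 297 354 [ 0.4319 -0.0057] [0.4381 0.0242] 0.0305
w5 228 296 353 [ 0.4362 -0.0072] [0.4424 0.0229] 0.0307
w5 290 388 394 [0.483  0.0353] [0.4838 0.0391] 0.0039
w5 305 286 391 [ 0.481  -0.0233] [0.4931 0.0361] 0.0606
[[-0.98, 0.201, 0.0], [0.201, 0.98, 0.0], [-0.0, 0.0, -1.0]]
[[108, 102, 94], [115, 107, 96], [113, 104, 97], [104, 94, 88], [72, 66, 58], [59, 52, 48], [62, 55, 48], [56, 48, 40], [69, 58, 48], [111, 89, 50], [129, 101, 53], [136, 105, 46], [136, 106, 48], [139, 109, 52], [140, 109, 52], [137, 107, 46], [131, 100, 45], [96, 73, 42], [137, 106, 49], [142, 111, 51], [147, 115, 58], [140, 107, 49], [145, 113, 56], [143, 112, 53], [124, 98, 48], [69, 55, 38], [51, 45, 36], [52, 46, 35], [57, 46, 42], [50, 43, 32], [57, 50, 45], [102, 95, 86], [112, 102, 94], [107, 100, 89], [103, 95, 86]]
```

The rule is shut but sits about 8° skewed in the grip, at yaw −20° against the tool's −11.6°. I'll regrasp aligned and a little lower.

```bash
python3 -m crank '[{"dx":0,"dy":0,"dz":0,"twist":0,"grip":0.1},{"dx":0,"dy":0,"dz":0,"twist":0,"grip":0.1},{"dx":0,"dy":0,"dz":0,"twist":-3,"grip":0.1},{"dx":0,"dy":0,"dz":-0.001,"twist":-6,"grip":0.1},{"dx":0,"dy":0,"dz":-0.003,"twist":-8.4,"grip":0.1}]' 20
python3 -m crank '[{"dx":0,"dy":0,"dz":0,"twist":0,"grip":-1},{"dx":0,"dy":0,"dz":0,"twist":0,"grip":-1},{"dx":0,"dy":0,"dz":0,"twist":0,"grip":-1},{"dx":0,"dy":0,"dz":0,"twist":0,"grip":-1},{"dx":0,"dy":0,"dz":0,"twist":0,"grip":-1}]' 50
cat > meas.py <<'E'
from h import *
import sys
z=float(sys.argv[1])
T,im=wrist(sys.argv[2]);c=arm.get_calibration("wrist");s=arm.get_state()
hsv=cv2.cvtColor(im,cv2.COLOR_RGB2HSV)
m=cv2.inRange(hsv,(12,90,30),(38,255,255));m=cv2.morphologyEx(m,cv2.MORPH_CLOSE,np.ones((5,9)));P=[]
for v in range(180,226,5):
    x=np.nonzero(m[v,262:400])[0]+262
    a=onz(c,x.min(),v,z,T);b=onz(c,x.max()+1,v,z,T);P.append(((a+b)/2)[:2])
    if v in(180,225):print(x.min(),x.max(),np.linalg.norm(a-b).round(4))
P=np.array(P);k=np.polyfit(P[:,0],P[:,1],1);print("yaw",np.degrees(np.arctan(k[0])),"tool",np.degrees(s["ee_rot"][2])-180,"y at tcp",np.polyval(k,s["eef_pos"][0]),s["eef_pos"],s["width"],s["gripper_force"])
E
python3 meas.py 0.016 w6
```

```text
t: 7.48
eef_pos: [0.4526, 0.0027, -0.0189]
ee_rot: [3.141, 0.0, 2.79]
force: [0.5, 0.4, 0.2]
width: 0.0477
gripper_force: 0.0
t: 7.9
eef_pos: [0.4526, 0.0027, -0.0189]
ee_rot: [3.141, 0.0, 2.793]
force: [-0.0, -0.1, 0.7]
width: 0.0293
gripper_force: 50.0
291 351 0.0303
292 349 0.0301
yaw -20.28039477965621 tool -19.953610681856446 y at tcp 0.0029009911189525617 [ 0.45262867  0.00266598 -0.01887282] 0.029504709700164222 49.981162548065186
```

The grasp is now aligned. I'll lift, turn toward the rack direction and measure ring and peg in two views.

```bash
python3 -m crank '[{"dx":0,"dy":0,"dz":0.02,"twist":0,"grip":-1},{"dx":0,"dy":0,"dz":0.06,"twist":5,"grip":-1},{"dx":0,"dy":0,"dz":0.1,"twist":10,"grip":-1},{"dx":0,"dy":0,"dz":0.14,"twist":15,"grip":-1},{"dx":0,"dy":0,"dz":0.17,"twist":19,"grip":-1}]'
python3 -m crank '[{"dx":0,"dy":0.01,"dz":0.04,"twist":0,"grip":-1},{"dx":0,"dy":0.02,"dz":0.08,"twist":0,"grip":-1},{"dx":0,"dy":0.03,"dz":0.11,"twist":0,"grip":-1},{"dx":0,"dy":0.04,"dz":0.12,"twist":0,"grip":-1},{"dx":0,"dy":0.04,"dz":0.12,"twist":0,"grip":-1}]'
python3 - <<'E'
from h import *
s=arm.get_state()
for n in("scene","top"):
    im=arm.grab_frame(n);np.save(n+"2",im);c=arm.get_calibration(n)
    print(n,proj(c,np.array(s["eef_pos"])+[.089,0,.027]),proj(c,(.68,.06,.249)))
im=np.load("scene2.npy");a=im[115:215,260:360];b=np.load("top2.npy")[140:260,280:400]
save("both",np.hstack([cv2.resize(x,(400,400),interpolation=cv2.INTER_CUBIC) for x in(a,b)]))
E
python3 meas.py 0.295 w7
```

```text
t: 8.37
eef_pos: [0.4529, 0.0026, 0.1544]
ee_rot: [3.141, 0.003, 3.13]
force: [1.0, 0.5, -0.9]
width: 0.0293
gripper_force: 50.0
t: 8.78
eef_pos: [0.4539, 0.0442, 0.2739]
ee_rot: [3.139, 0.005, 3.126]
force: [0.7, 0.9, -1.1]
width: 0.0293
gripper_force: 50.0
scene (np.float64(333.67931865583034), np.float64(142.1432546978587)) (np.float64(287.1701060184975), np.float64(152.00096795905813))
top (np.float64(334.65254570936594), np.float64(210.88633498294257)) (np.float64(327.09315207149876), np.float64(160.79269190643967))
291 351 0.0324
292 349 0.0321
yaw -1.2678637942835314 tool -0.959526099699616 y at tcp 0.04308673438864807 [0.45152229 0.04238062 0.26940768] 0.029441233488843956 49.981809854507446
```

View pics/both.png

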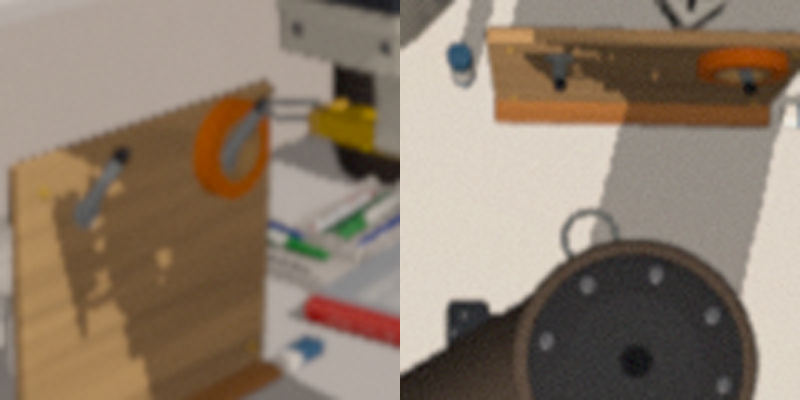

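The left panel (scene) shows the peg tip at (290.3,154) and its root at (280.8,169.5). The right panel (top) shows the peg tip at (327.7,164.9), the taped peg's tip at (384.7,166.4) and the ring centre at (337,211.4), with the rule held level.

```bash
python3 - <<'E'
from h import *
cs,ct=arm.get_calibration("scene"),arm.get_calibration("top")
def tri(a,b):
    (o1,d1),(o2,d2)=ray(cs,*a),ray(ct,*b);d1=d1/np.linalg.norm(d1);d2=d2/np.linalg.norm(d2)
    t=np.linalg.lstsq(np.c_[d1,-d2],o2-o1,rcond=None)[0];p,q=o1+d1*t[0],o2+d2*t[1];return (p+q)/2,np.linalg.norm(p-q)
print("tip tri",tri((290.25,154),(327.7,164.9)))
print("tip onz",onz(ct,327.7,164.9,.249),onz(cs,290.25,154,.249))
print("tip2 onz",onz(ct,384.7,166.4,.249))
print("root scene at z .2",onz(cs,280.75,169.5,.2))
print("foot",onz(ct,280+(497-400)/3.333,140+122/3.333,.012),onz(ct,280+(770-400)/3.333,140+124/3.333,.012))
print("boardtop",onz(ct,280+(488-400)/3.333,140+29/3.333,.247))
s=arm.get_state();print(s["eef_pos"]);
print("ring",onz(ct,337,211.4,s["eef_pos"][2]+.027))
E
```

```text
tip tri (array([0.67005717, 0.05864758, 0.24529586]), np.float64(0.0005964855882799187))
tip onz [0.66900797 0.05855156 0.249     ] [0.6633681  0.06679279 0.249     ]
tip2 onz [ 0.66352593 -0.09089487  0.249     ]
root scene at z .2 [0.69248079 0.07260392 0.2       ]
foot [0.68263803 0.11386314 0.012     ] [ 0.67797178 -0.15144321  0.012     ]
boardtop [0.71351839 0.11411316 0.247     ]
[0.45152229 0.04238062 0.26940768]
ring [0.54196307 0.03827319 0.29640768]
```

The peg tip is at about (0.669, 0.059, 0.248), its root near (0.703, 0.058, 0.2), and the ring is at (0.542, 0.039, 0.296). Next I'll hover the ring over the tip.

```bash
python3 -m crank '[{"dx":0.03,"dy":0.005,"dz":0.004,"twist":-0.5,"grip":-1},{"dx":0.06,"dy":0.01,"dz":0.004,"twist":-0.5,"grip":-1},{"dx":0.09,"dy":0.015,"dz":0.004,"twist":-0.5,"grip":-1},{"dx":0.115,"dy":0.02,"dz":0.004,"twist":-0.5,"grip":-1},{"dx":0.127,"dy":0.02,"dz":0.004,"twist":-0.5,"grip":-1}]'
python3 -m crank '[{"dx":0,"dy":0,"dz":0,"twist":0,"grip":-1},{"dx":0,"dy":0,"dz":0,"twist":0,"grip":-1},{"dx":0,"dy":0,"dz":0,"twist":0,"grip":-1},{"dx":0,"dy":0,"dz":0,"twist":0,"grip":-1},{"dx":0,"dy":0,"dz":0,"twist":0,"grip":-1}]'
python3 - <<'E'
from h import *
s=arm.get_state();print(s["eef_pos"],s["ee_rot"])
for n in("scene","top"):
    im=arm.grab_frame(n);np.save(n+"3",im)
im=np.load("scene3.npy");a=im[100:200,240:340];b=np.load("top3.npy")[130:210,290:370]
save("both3",np.hstack([cv2.resize(x,(400,400),interpolation=cv2.INTER_CUBIC) for x in(a,b)]))
E
```

```text
t: 9.35
eef_pos: [0.5811, 0.0624, 0.2716]
ee_rot: [-3.14, -0.005, 3.115]
force: [-0.2, -0.0, -1.2]
width: 0.0295
gripper_force: 50.0
t: 9.77
eef_pos: [0.5788, 0.0624, 0.2754]
ee_rot: [3.141, 0.0, 3.116]
force: [-0.9, 0.8, -0.5]
width: 0.0293
gripper_force: 50.0
[0.57880167 0.06240757 0.27538974] [3.14131808e+00 3.60868548e-04 3.11579959e+00]
```

View pics/both3.png

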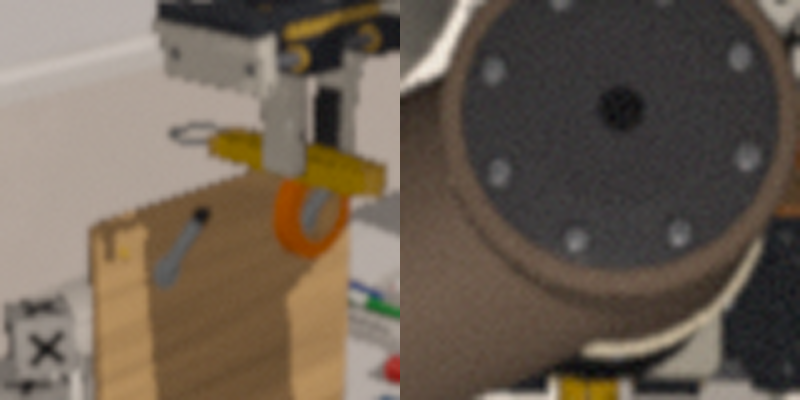

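The left panel (scene) shows the ring at about (288.3,133), above the peg tip at (290.3,153.5). In the top view the arm hides both. I'll check the offset on this common view.

```bash
python3 - <<'E'
from h import *
c=arm.get_calibration("scene")
print(onz(c,288.3,133,.3024),onz(c,290.25,153.7,.249),proj(c,(.669,.059,.3024)),proj(c,(.669,.059,.249)))
im=np.load("scene3.npy")[122:145,278:300].astype(int).sum(2)
print(im[5:17])
E
```

```text
[0.67356738 0.06217129 0.3024    ] [0.66492706 0.06499126 0.249     ] (np.float64(290.4498378218457), np.float64(133.07433456902277)) (np.float64(290.56993396931557), np.float64(152.80164696722))
[[492 494 492 495 493 492 489 491 492 493 488 491 493 490 491 494 491 494
  492 494 493 494]
 [491 490 491 491 489 485 491 494 491 491 490 493 490 490 491 489 491 497
  494 496 494 493]
 [489 489 491 493 493 494 489 491 486 477 477 478 477 473 475 479 490 494
  495 493 492 494]
 [490 492 491 491 489 478 478 476 458 422 408 412 416 409 413 439 471 478
  477 477 479 476]
 [487 487 492 482 456 417 412 410 392 356 348 354 350 353 359 370 412 420
  413 413 409 412]
 [493 487 490 467 391 316 312 335 352 401 418 420 413 412 400 374 332 308
  294 294 296 295]
 [489 490 488 452 350 271 296 360 403 442 461 458 458 441 397 358 284 238
  230 214 215 224]
 [491 494 488 468 399 336 340 380 398 405 409 409 402 377 327 294 267 217
  201 189 183 187]
 [488 497 492 487 460 421 392 363 358 351 354 348 342 323 276 260 253 235
  222 201 203 205]
 [492 493 495 487 485 476 459 422 417 418 419 418 417 382 302 263 246 232
  229 223 223 224]
 [492 489 488 492 490 489 486 482 481 482 477 482 475 435 322 256 251 233
  229 226 230 230]
 [492 489 491 494 489 492 490 491 492 494 490 494 488 451 349 306 299 245
  229 225 229 228]]
```

The ring is within about 4 mm of the tip axis, against ±11 mm of slack. I'll lower it along the peg.

```bash
python3 -m crank '[{"dx":0,"dy":-0.001,"dz":-0.012,"twist":0,"grip":-1},{"dx":0,"dy":-0.001,"dz":-0.024,"twist":0,"grip":-1},{"dx":0,"dy":-0.001,"dz":-0.034,"twist":0,"grip":-1},{"dx":0,"dy":-0.001,"dz":-0.042,"twist":0,"grip":-1},{"dx":0,"dy":-0.001,"dz":-0.048,"twist":0,"grip":-1}]'
python3 -m crank '[{"dx":0.001,"dy":0,"dz":-0.004,"twist":0,"grip":-1},{"dx":0.002,"dy":0,"dz":-0.008,"twist":0,"grip":-1},{"dx":0.003,"dy":0,"dz":-0.011,"twist":0,"grip":-1},{"dx":0.004,"dy":0,"dz":-0.014,"twist":0,"grip":-1},{"dx":0.004,"dy":0,"dz":-0.014,"twist":0,"grip":-1}]'
```

```text
t: 10.28
eef_pos: [0.5792, 0.0616, 0.2263]
ee_rot: [-3.141, -0.0, 3.116]
force: [0.7, 0.5, -1.3]
width: 0.0294
gripper_force: 50.0
t: 10.7
eef_pos: [0.5836, 0.0616, 0.2125]
ee_rot: [-3.141, -0.001, 3.116]
force: [-0.9, 0.3, -1.2]
width: 0.0292
gripper_force: 50.0
```

```bash
python3 -m crank '[{"dx":0.001,"dy":0,"dz":-0.003,"twist":0,"grip":-1},{"dx":0.002,"dy":0,"dz":-0.006,"twist":0,"grip":-1},{"dx":0.003,"dy":0,"dz":-0.009,"twist":0,"grip":-1},{"dx":0.003,"dy":0,"dz":-0.01,"twist":0,"grip":-1},{"dx":0.003,"dy":0,"dz":-0.01,"twist":0,"grip":-1}]'
python3 - <<'E'
from h import *
c=arm.get_calibration("scene");im=arm.grab_frame("scene");s=arm.get_state()
print(s["eef_pos"],s["force"],s["moment"],proj(c,np.array(s["eef_pos"])+[.0915,-.002,.027]))
d=np.abs(im.astype(int)-np.load("scene3.npy").astype(int)).sum(2)
print(im[145:175,276:304].astype(int).sum(2)//10)
print((d[145:175,276:304]>60).astype(int))
E
```

```text
t: 11.12
eef_pos: [0.5864, 0.0615, 0.2026]
ee_rot: [-3.141, -0.001, 3.116]
force: [-0.3, 0.9, 0.1]
width: 0.0297
gripper_force: 50.0
[0.58644335 0.06156337 0.20286   ] [ 0.12264037  0.78296231 -0.73221366] [ 0.00971499 -0.03549075  0.00017265] (np.float64(287.9276427783624), np.float64(158.9713620861205))
[[49 49 46 39 35 31 31 33 36 36 36 36 36 36 37 36 36 36 37 36 37 37 37 38
  39 42 48 51]
 [49 49 46 39 36 35 35 35 36 36 36 36 36 36 36 36 36 36 36 36 36 36 36 36
  36 39 44 49]
 [49 49 47 42 38 36 35 36 36 36 36 36 36 36 36 36 36 36 36 36 36 36 33 31
  32 36 42 47]
 [49 49 48 45 40 35 34 35 36 36 36 36 36 37 36 36 36 36 36 36 36 36 33 26
  27 35 41 46]
 [48 47 47 44 37 31 30 32 33 34 35 36 35 36 36 36 36 36 36 36 36 36 34 27
  28 35 41 46]
 [45 41 41 37 30 26 27 27 29 31 32 33 34 34 35 35 36 36 36 37 36 37 37 34
  33 37 42 45]
 [38 31 30 28 26 24 25 25 25 26 28 28 30 29 29 31 34 35 36 36 38 39 40 40
  38 39 42 45]
 [28 26 25 25 25 26 25 26 25 26 25 24 22 19 19 23 28 32 34 36 38 39 40 40
  40 40 43 44]
 [24 25 25 25 25 25 25 25 25 25 25 22 17 10  9 13 20 27 30 32 34 36 37 39
  39 39
[... 2948 characters left out ...]
0 0 0 0 0 0 0 0 0 0 0 0 0 1 1 1 1 1 1 1 1 1 1 0 0]
 [0 0 0 0 0 0 0 0 0 0 0 0 0 0 0 0 1 1 1 1 1 1 1 1 1 1 0 0]
 [0 0 0 0 0 0 0 0 0 0 0 0 0 0 0 0 0 1 1 1 1 1 1 1 1 1 1 0]
 [0 0 0 0 0 0 0 0 0 0 0 0 0 0 0 0 0 0 0 1 1 1 1 1 1 1 1 0]
 [0 0 0 0 0 0 0 0 0 0 0 0 0 0 0 0 0 0 0 0 0 0 1 1 1 1 1 1]
 [1 0 0 0 0 0 0 0 0 0 0 0 0 0 0 0 0 0 0 0 0 0 0 0 0 1 0 0]
 [1 0 0 0 0 0 0 0 0 0 0 0 0 0 0 0 0 0 0 0 0 0 0 0 0 0 0 0]
 [1 0 0 0 0 0 0 0 0 0 0 0 0 0 0 0 0 0 0 0 0 0 0 0 0 0 0 0]
 [1 0 0 0 0 0 0 0 0 0 0 0 0 0 0 0 0 0 0 0 0 0 0 0 0 0 0 0]
 [1 0 0 0 0 0 0 0 0 0 0 0 0 0 0 0 0 0 0 0 0 0 0 0 0 0 0 0]
 [1 0 0 0 0 0 0 0 0 0 0 0 0 0 0 0 0 0 0 0 0 0 0 0 0 0 0 0]
 [1 0 0 0 0 0 0 0 0 0 0 0 0 0 0 0 0 0 0 0 0 0 0 0 0 0 0 0]]
```

The tip is unmoved and there's no contact force, so the ring encloses the peg. Release.

```bash
python3 -m crank '[{"dx":0,"dy":0,"dz":0,"twist":0,"grip":1},{"dx":0,"dy":0,"dz":0,"twist":0,"grip":1},{"dx":0,"dy":0,"dz":0,"twist":0,"grip":1},{"dx":0,"dy":0,"dz":0,"twist":0,"grip":1},{"dx":0,"dy":0,"dz":0,"twist":0,"grip":1}]'
python3 -m crank '[{"dx":0,"dy":0,"dz":0,"twist":0,"grip":1},{"dx":0,"dy":0,"dz":0,"twist":0,"grip":1},{"dx":0,"dy":0,"dz":0.01,"twist":0,"grip":1},{"dx":0,"dy":0,"dz":0.03,"twist":0,"grip":1},{"dx":0,"dy":0,"dz":0.05,"twist":0,"grip":1}]'
python3 -m crank '[{"dx":0,"dy":-0.02,"dz":0.03,"twist":0,"grip":1},{"dx":-0.02,"dy":-0.05,"dz":0.06,"twist":0,"grip":1},{"dx":-0.04,"dy":-0.08,"dz":0.07,"twist":0,"grip":1},{"dx":-0.06,"dy":-0.11,"dz":0.07,"twist":0,"grip":1},{"dx":-0.08,"dy":-0.14,"dz":0.07,"twist":0,"grip":1}]'
python3 -m crank '[{"dx":0,"dy":-0.03,"dz":0,"twist":0,"grip":1},{"dx":0,"dy":-0.07,"dz":0,"twist":0,"grip":1},{"dx":0,"dy":-0.1,"dz":0,"twist":0,"grip":1},{"dx":0,"dy":-0.1,"dz":0,"twist":0,"grip":1},{"dx":0,"dy":-0.1,"dz":0,"twist":0,"grip":1}]'
cat > chk.py <<'E'
from h import *
c=arm.get_calibration("scene");im=arm.grab_frame("scene")
m=cv2.inRange(cv2.cvtColor(im,cv2.COLOR_RGB2HSV),(20,150,50),(32,255,255));m[:,:200]=0;m[:,440:]=0;m[:90]=0;m[300:]=0
n,l,st,ce=cv2.connectedComponentsWithStats(m)
for i in range(1,n):
    if st[i,4]>8:print(st[i],ce[i].round(1))
b=cv2.findNonZero(m);print(cv2.minAreaRect(b))
print("expect",proj(c,(.69,.06,.18)),proj(c,(.69,.06,.04)),[tuple(np.round(proj(c,p))) for p in((.69,.06,.2),(.69,.06,.1))])
E
python3 chk.py
```

```text
t: 11.58
eef_pos: [0.5866, 0.0616, 0.2033]
ee_rot: [3.141, 0.0, 3.116]
force: [-1.0, 0.2, 0.6]
width: 0.0572
gripper_force: 0.0
t: 12.0
eef_pos: [0.5862, 0.0614, 0.2538]
ee_rot: [-3.141, -0.001, 3.116]
force: [0.3, -1.2, 0.2]
width: 0.0861
gripper_force: 0.0
t: 12.42
eef_pos: [0.506, -0.0795, 0.3252]
ee_rot: [3.141, 0.003, 3.116]
force: [0.8, -1.0, -0.5]
width: 0.0875
gripper_force: 0.0
t: 12.83
eef_pos: [0.5062, -0.1799, 0.3236]
ee_rot: [-3.141, 0.0, 3.113]
force: [-0.3, 0.3, 1.3]
width: 0.0874
gripper_force: 0.0
[280 174  18  45 470] [288.1 196.3]
((359.33111572265625, 162.43482971191406), (60.465599060058594, 172.67750549316406), 70.49755096435547)
expect (np.float64(284.64784713652523), np.float64(175.28374036940036)) (np.float64(285.232488875009), np.float64(220.42545070355698)) [(np.float64(285.0), np.float64(168.0)), (np.float64(285.0), np.float64(202.0))]
```

The yellow blob (280–298, 174–219) hangs vertically under the peg. I'll let it settle and check shape and stillness.

```bash
for i in 1 2; do python3 -m crank '[{"dx":0,"dy":0,"dz":0,"twist":0,"grip":1},{"dx":0,"dy":0,"dz":0,"twist":0,"grip":1},{"dx":0,"dy":0,"dz":0,"twist":0,"grip":1},{"dx":0,"dy":0,"dz":0,"twist":0,"grip":1},{"dx":0,"dy":0,"dz":0,"twist":0,"grip":1}]' >/dev/null; done
cat >> chk.py <<'E'
k=max(range(1,n),key=lambda i:st[i,4] if 270<ce[i][0]<310 else 0)
a=(l==k).astype(np.uint8);print(cv2.minAreaRect(cv2.findNonZero(a)),[(y,*np.nonzero(a[y])[0][[0,-1]]) for y in range(st[k,1],st[k,1]+st[k,3],4)])
E
python3 chk.py; python3 -m crank '[{"dx":0,"dy":0,"dz":0,"twist":0,"grip":1},{"dx":0,"dy":0,"dz":0,"twist":0,"grip":1},{"dx":0,"dy":0,"dz":0,"twist":0,"grip":1},{"dx":0,"dy":0,"dz":0,"twist":0,"grip":1},{"dx":0,"dy":0,"dz":0,"twist":0,"grip":1}]' >/dev/null; python3 chk.py
```

```text
[280 173  18  46 473] [288.1 196.2]
((346.51849365234375, 159.038818359375), (60.44866180419922, 193.8570556640625), 64.53665161132812)
expect (np.float64(284.64784713652523), np.float64(175.28374036940036)) (np.float64(285.232488875009), np.float64(220.42545070355698)) [(np.float64(285.0), np.float64(168.0)), (np.float64(285.0), np.float64(202.0))]
((288.1153869628906, 196.07688903808594), (44.91059494018555, 11.570850372314453), 78.69007110595703) [(173, np.int64(289), np.int64(289)), (177, np.int64(283), np.int64(289)), (181, np.int64(280), np.int64(291)), (185, np.int64(280), np.int64(291)), (189, np.int64(281), np.int64(292)), (193, np.int64(282), np.int64(293)), (197, np.int64(283), np.int64(294)), (201, np.int64(284), np.int64(295)), (205, np.int64(284), np.int64(295)), (209, np.int64(285), np.int64(296)), (213, np.int64(286), np.int64(295)), (217, np.int64(289), np.int64(294))]
[280 174  18  45 473] [288.1 196.2]
((347.1201477050781, 158.75230407714844), (60.44866180419922, 195.18984985351562), 64.53665161132812)
expect (np.float64(284.64784713652523), np.float64(175.28374036940036)) (np.float64(285.232488875009), np.float64(220.42545070355698)) [(np.float64(285.0), np.float64(168.0)), (np.float64(285.0), np.float64(202.0))]
((288.13690185546875, 196.45736694335938), (44.14841842651367, 11.876368522644043), 79.04593658447266) [(174, np.int64(288), np.int64(289)), (178, np.int64(280), np.int64(289)), (182, np.int64(280), np.int64(291)), (186, np.int64(281), np.int64(292)), (190, np.int64(281), np.int64(292)), (194, np.int64(282), np.int64(293)), (198, np.int64(283), np.int64(294)), (202, np.int64(284), np.int64(295)), (206, np.int64(285), np.int64(295)), (210, np.int64(286), np.int64(296)), (214, np.int64(286), np.int64(295)), (218, np.int64(293), np.int64(293))]
```

It is at rest, leaning slightly in the image by about 0.2 rad. I'll use the top view to check the tilt and ring position.

```bash
python3 - <<'E'
from h import *
cs,ct=arm.get_calibration("scene"),arm.get_calibration("top");im=arm.grab_frame("top");np.save("top5",im)
m=cv2.inRange(cv2.cvtColor(im,cv2.COLOR_RGB2HSV),(20,120,50),(32,255,255));m[:140]=0;m[230:]=0;m[:,300:360]&=255;m[:,:300]=0;m[:,360:]=0
ys,xs=np.nonzero(m);print(len(xs),[(y,xs[ys==y].min(),xs[ys==y].max(),len(xs[ys==y])) for y in np.unique(ys)])
def tri(a,b):
    (o1,d1),(o2,d2)=ray(cs,*a),ray(ct,*b);d1=d1/np.linalg.norm(d1);d2=d2/np.linalg.norm(d2)
    t=np.linalg.lstsq(np.c_[d1,-d2],o2-o1,rcond=None)[0];p,q=o1+d1*t[0],o2+d2*t[1];return (p+q)/2,np.linalg.norm(p-q)
# rule axis from scene: assume in plane x=X (sideways) or y=Y
for name,ax,val in(("x",0,.69),("y",1,.06)):
    pts=[]
    for u,v in((285.5,181),(290.7,210)):
        o,d=ray(cs,u,v);pts.append(o+d*(val-o[ax])/d[ax])
    print(name,np.round(pts,4),"tilt",np.arccos(abs((pts[1]-pts[0])[2])/np.linalg.norm(pts[1]-pts[0])),np.linalg.norm(pts[1]-pts[0]))
E
```

```text
134 [(np.int64(158), np.int64(356), np.int64(356), 1), (np.int64(163), np.int64(323), np.int64(333), 7), (np.int64(164), np.int64(323), np.int64(334), 10), (np.int64(165), np.int64(323), np.int64(334), 10), (np.int64(166), np.int64(324), np.int64(334), 9), (np.int64(167), np.int64(325), np.int64(335), 11), (np.int64(168), np.int64(325), np.int64(334), 10), (np.int64(169), np.int64(325), np.int64(335), 11), (np.int64(170), np.int64(325), np.int64(335), 11), (np.int64(171), np.int64(326), np.int64(334), 9), (np.int64(172), np.int64(326), np.int64(335), 10), (np.int64(173), np.int64(326), np.int64(335), 10), (np.int64(174), np.int64(327), np.int64(335), 9), (np.int64(175), np.int64(327), np.int64(335), 9), (np.int64(176), np.int64(327), np.int64(335), 6), (np.int64(177), np.int64(329), np.int64(329), 1)]
x [[0.69   0.0568 0.162 ]
 [0.69   0.0358 0.0642]] tilt 0.2118238843387916 0.10006746484059667
y [[0.6871 0.06   0.1639]
 [0.6689 0.06   0.0805]] tilt 0.21505654377317643 0.0852823274692236
```

```bash
python3 - <<'E'
from h import *
cs,ct=arm.get_calibration("scene"),arm.get_calibration("top")
def lsq(axis_s,axis_t):  # planes through each camera's image line -> 3D line
    def pl(c,a,b):
        o,d1=ray(c,*a);_,d2=ray(c,*b);n=np.cross(d1,d2);n/=np.linalg.norm(n);return n,n@o
    (n1,k1),(n2,k2)=pl(cs,*axis_s),pl(ct,*axis_t);d=np.cross(n1,n2);d/=np.linalg.norm(d);d*=np.sign(d[2])
    for z in(.06,.16,.2):
        p=np.linalg.solve([n1,n2,[0,0,1]],[k1,k2,z]);print(p.round(4))
    print("dir",d.round(3),"tilt",np.arccos(d[2]))
lsq(((285.5,181),(290.7,210)),((328.9,164.5),(331.1,174)))
o=ray(cs,293,218);print("lower end if y .05",(o[0]+o[1]*(.05-o[0][1])/o[1][1]).round(4))
E
```

```text
[0.6807 0.044  0.06  ]
[0.6926 0.0538 0.16  ]
[0.6974 0.0577 0.2   ]
dir [0.118 0.097 0.988] tilt 0.15289204224471967
lower end if y .05 [0.6691 0.05   0.0509]
```

Tilt is about 0.15 rad. The ring is about 6–10 mm in front of the board, within 2 mm sideways, and at rest with the leaf shut. Handing in.

```bash
python3 -c "
from station import arm
print(arm.job_done())"
```

```text
the job is handed in; nothing more can be done
None
```

I folded the rule shut on the desk, hung it by its ring on the free peg and handed the job in; it was still folded, at rest and tilted about 0.15 rad by my measurement, the arm went nowhere near the glue stick, stapler or eraser, and no verdict was returned.

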